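# Line up the guard hinge for its pin

### The job

Pull the blue bar with the brass hinge leaf up out of its sprung parking socket, carry it to the white jamb block and bring the leaf's knuckle into the gap between the two jamb knuckles, so that the three holes stand in one vertical line, ready for the pin. Finish while still holding it there: upright, still, held by the gripper alone, neither resting on nor pushing against the jamb. Never ram the jamb, and leave the pin and the other things on the worktop where they lie.

Things in the scene. Friction and masses are not known exactly. Their poses are not given: they have to be found in the camera images.
- jamb: fixed white jamb block, 36 x 60 x 140 mm on an aluminium foot 70 x 84 x 10 mm, top at 150 mm. Origin on the worktop straight under the axis of the hinge knuckles; z up, x points from the knuckles to the block (block x = 17 to 53 mm, y = -30 to 30 mm; a brass plate on it, 50 mm wide, has its front at x = 13 mm). The jamb and the socket may change places
- jamb_bore (a point): on the vertical axis of the two brass jamb knuckles, in the middle of the gap, 110 mm above the worktop; axes as the jamb's. The knuckles are tubes, 18 mm outside, 10 mm bore: the lower from z = 73 to 95 mm, the upper from 125 to 147 mm, so the gap is 30 mm high. It is open to the jamb's -x and to both sides
- socket: fixed grey parking socket, 70 x 50 x 34 mm, origin at the middle of its underside, z up. A slot open at the top, 32 x 14 mm (x by y), 24 mm deep, takes the bar's foot with 1 mm play. A sprung steel ball in the +y wall snaps into a groove of the bar: pulling straight up takes 5 to 15 N, the ball lets go within 10 mm and the foot is clear after 24 mm
- detent (a joint): slide of the sprung ball, m: 0 out into the empty slot, grows (to about 0.003) as the bar's foot pushes it back; spring 1500 N/m with 6 N preload
- leaf: loose part, 0.14 to 0.28 kg: upright blue bar 30 x 12 x 125 mm (x, y, z) with a brass hinge leaf. Origin at the middle of the bar's foot, z up along the bar, x from the bar to its knuckle. It starts standing in the socket, foot 10 mm above the worktop, axes as the socket's. Brass plates on both faces (15 mm over them) cover z = 53 to 87 mm; above that the bar is bare
- leaf_grip (a point): middle of the bar where to grip it across its 12 mm thickness (fingers closing along the leaf's y): at x = 0, z = 108 mm of the leaf, 17 mm under the bar's top
- leaf_bore (a point): centre of the leaf knuckle's bore, at x = 45 mm, z = 70 mm of the leaf: 45 mm to +x of leaf_grip and 38 mm below it; axes as the leaf's. The knuckle is a brass tube, 18 mm outside, 10 mm bore, 22 mm tall (z = 59 to 81 mm), joined to the bar by a plate 5 mm thick
- hinge_pin: loose steel hinge pin lying on the worktop, 6 mm thick, 74 mm long, with a flat tab at one end; a colleague will put it in later: leave it
- marker: loose white and blue marker pen, 132 mm long, lying near the front edge: leave it
- tweezers: loose steel tweezers, 127 mm long, lying near the front edge: leave them
- brush: loose brush with wooden handle, 160 mm long, at the right: leave it
- petri_dish: loose petri dish, 92 mm across, 16 mm high, at the right: leave it
There are look-alikes about, which are no part of the job. Leave any orange look-alike of the leaf alone.

How it is judged:
By the outcome, as a careful person would: the job done as asked, in the order asked, and still so for the second after the job is handed in, while the arm keeps its last pose, push and grip.
It also fails if it takes over 37 s, if anything falls off the work surface, if the arm or the gripper's body presses on something with over 40 N, if the wrist force passes 120 N, or if a joint passes its speed limit or range.

### The arm

A 6-joint arm with a two-finger parallel gripper is mounted at the origin on a cart in front of the work surface, level with it; the furniture and walls round the work are solid. World frame = base frame: x ahead of the robot, y to its left, z up, the work surface at z = 0. Lengths are in m, angles in rad, forces in N, time in s.
With the tool pointing down it reaches from about 0.25 to 0.725 m from the base axis. Payload 9.7 kg.
Tool frame: the origin (TCP) lies at the centre of the arm's flange, where the gripper is bolted on; the fingertips stand manip.tip_extent ahead of it and the grasp point (between the pads) lies 155 mm ahead of it (manip.tip_extent is the distance from the TCP to the fingertips, in m); z points along the fingers, y is the line along which they close (so a half turn about z gives the same grasp; the last joint's range is limited). The gripper opens to 85 mm and grips with 20 to 120 N. Pads are 22 mm wide; open, the fingers measure 114 mm over their backs; the gripper's body (76 mm by 85 mm) begins 54 mm behind the grasp point. The pads swing forward as they close: fully open they stand 13 mm farther back than shut.
Start: joints at [-1.339, 0.087, 0.176, 1.66, 0, 1.571], TCP at [0.126, -0.535, 0.405] pointing down, gripper open.
Joint ranges: [-3.13, 3.13], [-0.85, 1.81], [-1.15, 1.24], [-2.2, 2.28], [-1.44, 1.52], [-3.14, 3.14]. Speed limits (rad/s): [2.22, 2.22, 2.57, 3.14, 3.14, 3.14].

### API

Orientations are given as a unit quaternion [w, x, y, z].
In Python, from cell import telemetry, read_camera, close_job, manip gives the robot as it stands. The module is installed in compiled form; this text tells all that it offers.
- The arm moves only by the shell command python3 -m creep 'ROWS' [FORCE]. ROWS is text: rows parted by semicolons, each of 7 numbers parted by spaces: the opening, from 0 (shut) to 1 (fully open), then the shift along the world's x, y, z in units of 25 mm (1.0 is 25 mm), then the turn, a rotation vector about the world's x, y, z in degrees. In form: hand dx dy dz wx wy wz; .... A call has 1 to 5 rows; each row shifts and turns the commanded pose from where the row before left it; what a row does not reach is not made up. A row lasts 1/10 s, in which the tool goes at most 50 mm and 8.59 degrees, less where a joint would pass 70% of its speed; a pose out of reach is approached as far as the arm can. A call is refused whole if a number of a shift passes 1 or a number of a turn 8.59, either way. A call with a gripper value outside its range is refused whole. The fingers move at their own pace and stop on an object; FORCE is the grip in N (left out, the last holds). Time passes only in rows, so rows that do not move let the fingers close. It gives the time, the measured TCP pose, the force, the opening and the grip force at its end, in the units of the state.
- telemetry.sense(): the state, without advancing time (a new reading comes with each control period).
- read_camera(name): name is "scene" or "top" or "wrist"; returns a dict with "pixels" (384x512x3 uint8, blue, green, red), "vertical_fov" (degrees; the focal length in pixels is half the picture's height over the tangent of half this angle, whatever the lens; pixels are square), "cx", "cy" (the principal point, pixels), "R" (3x3) and "t" (3): a world point X has camera coordinates R X + t; the wrist camera has in their place "T_tool_cam" (4x4, takes a point from camera to tool coordinates, whose origin is the TCP and whose axes are the flange's). Camera axes: x right, y down, z forward; pixel columns grow to the right and rows downward; lengths in m; the calibration is good to about 2 mm. A picture is of the moment at which its call begins: read the wrist's pose just before it. There is no depth.
- close_job(): hands the job in; it is judged then, once.
The state is a dict: "time": time; "qpos": joint angles; "joint_velocities": joint speeds; "tau": joint torques, N m; "position": TCP position; "ee_rot": TCP orientation; "contact_force": force on the tool from outside, world axes, zero at the start; "wrist_torque": the same for the moment, N m; "gripper_width": finger opening in m; "grip_force": force on a finger pad.
Only numpy, scipy, OpenCV 4.12 (cv2) and the standard library are available. Lean on these libraries where they do the work, as an engineer would, in place of code of your own. Each camera call takes 0.05 s, during which the arm holds its last target. There are 200 camera calls.

## Working session

There is one attempt and no reset: what is moved stays moved. The work goes in short steps, Python scripts to look and compute and a shell command to move; the robot and the scene stay as the last step left them, time stands still between calls to the robot, and variables do not carry over. Pictures are saved under pics/ and viewed, at most 10 in all, crops included, and the job is handed in when it is done.

```bash
mkdir -p pics
cat > h.py <<'E'
import numpy as np, cv2
from cell import telemetry, read_camera, manip
def K(c):
    f=c["pixels"].shape[0]/2/np.tan(np.radians(c["vertical_fov"])/2); return f,c["cx"],c["cy"]
def ray(c,u,v,R=None,t=None):
    f,cx,cy=K(c); R=np.array(c["R"]);t=np.array(c["t"])
    d=R.T@np.array([(u-cx)/f,(v-cy)/f,1]); return -R.T@t,d/np.linalg.norm(d)
def plane(c,u,v,z):
    o,d=ray(c,u,v); return o+d*(z-o[2])/d[2]
def proj(c,X):
    f,cx,cy=K(c); p=np.array(c["R"])@np.array(X)+np.array(c["t"]); return np.array([cx+f*p[0]/p[2],cy+f*p[1]/p[2]])
E
python3 - <<'E'
from h import *
import pickle
s=telemetry.sense();print(s["time"],s["position"],s["ee_rot"],manip.tip_extent)
for n in("scene","top"):
    c=read_camera(n);pickle.dump(c,open(n+".pkl","wb"));cv2.imwrite(f"pics/{n}.png",cv2.resize(c["pixels"],(800,600),interpolation=cv2.INTER_CUBIC))
    print(n,K(c),ray(c,c["cx"],c["cy"]))
E
```

```text
0.0 [ 0.12634683 -0.53528572  0.40400236] [-6.46676978e-04  9.93292398e-01  1.15627803e-01 -7.33885033e-05] 0.1734
scene (np.float64(500.15834302332127), 254.1319812658496, 193.6955459216077) (array([-0.33039254,  0.74586183,  0.81766169]), array([ 0.57787228, -0.62429424, -0.52566181]))
top (np.float64(498.19161397648776), 258.5929859138962, 190.420117906681) (array([ 0.23475258, -0.13936891,  1.30227829]), array([ 0.18576912,  0.00519292, -0.9825797 ]))
```

View pics/scene.png

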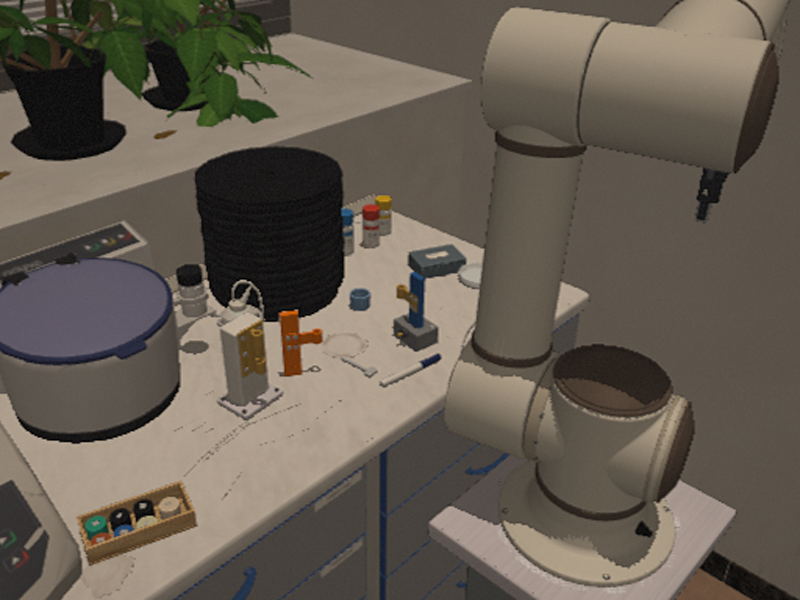

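View pics/top.png

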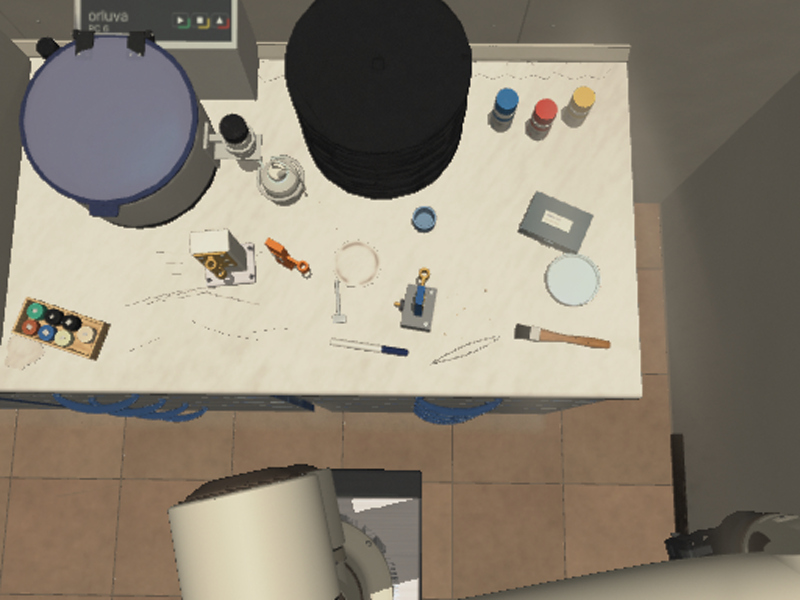

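The scene view shows the blue bar in its grey socket at (417,300). In the top view it is at (420,290). The orange look-alike is at (288,255) in top, and the white jamb is at (218,250) in top and (245,360) in scene. The blue bar with the brass leaf in the grey socket fits the description; the orange one doesn't. I'll confirm it in an enlarged crop.

Run:
```python
from h import *
import pickle
T=[]
for n,u,v in(("top",269,188),("top",141,163),("scene",265,200),("scene",157,228)):
    c=pickle.load(open(n+".pkl","rb"))["pixels"]
    w,h=(50,38) if n=="top" else (64,48) if u>200 else (96,72)
    w,h=(66,50) if n=="top" else (96,72)
    u0,v0=u-w//2,v-h//2
    im=cv2.resize(c[v0:v0+h,u0:u0+w],(400,300),interpolation=cv2.INTER_CUBIC)
    cv2.putText(im,f"{u0},{v0} x{400/w:.2f}",(5,292),0,.5,(0,0,255),1);T.append(im)
cv2.imwrite("pics/crop1.png",np.vstack([np.hstack(T[:2]),np.hstack(T[2:])]))
```

```text
(no output)
```

View pics/crop1.png

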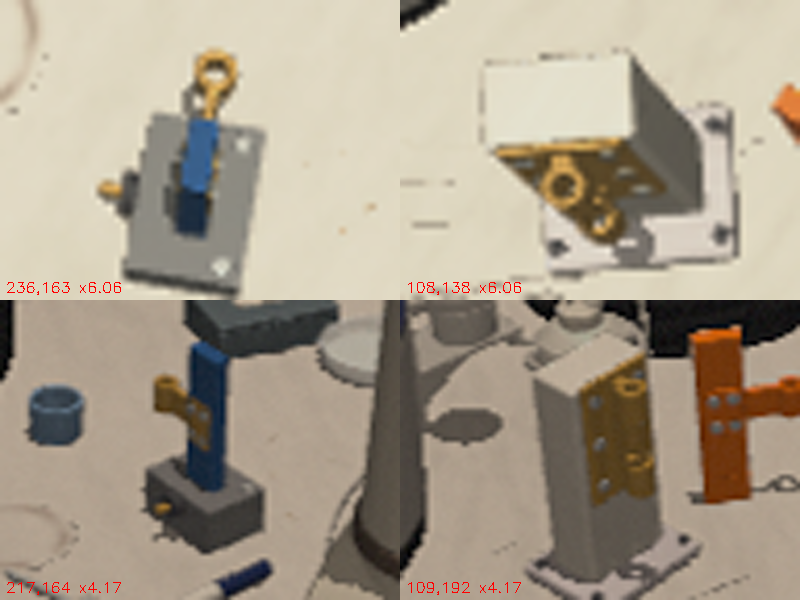

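The crop confirms the blue bar with the brass knuckle. The knuckle ring is at tile-1 (216,68). The jamb's upper ring is at tile-2 (163,184) with the block top behind it. Next I measure the positions.

Run:
```python
from h import *
import pickle
t=pickle.load(open("top.pkl","rb"));s=pickle.load(open("scene.pkl","rb"))
def P(u0,v0,k,x,y): return (u0+(x+.5)/k-.5, v0+(y+.5)/k-.5)
k=400/66;q=400/96
A=lambda x,y:P(236,163,k,x,y); B=lambda x,y:P(108,138,k,x-400,y)
f=lambda p,z:plane(t,*p,z)
soc=np.array([f(A(*p),.034) for p in((155,115),(265,128),(237,297),(124,280))])
print("socket",soc.round(4),soc.mean(0).round(4),[np.linalg.norm(soc[i]-soc[i-1]).round(4) for i in range(4)])
d=(soc[0]+soc[1]-soc[2]-soc[3]);print("yaw",np.degrees(np.arctan2(d[1],d[0])))
bar=np.array([f(A(*p),.135) for p in((190,120),(218,120),(210,192),(182,190))]);print("bar",bar.mean(0),np.ptp(bar,axis=0))
kn=f(A(216,68),.091);print("knuckle",kn); d=kn-bar.mean(0);print(np.hypot(d[0],d[1]),np.degrees(np.arctan2(d[1],d[0])))
j=np.array([f(B(*p),.150) for p in((482,60),(628,52),(635,138),(497,147))])
print("jamb top",j.round(4),j.mean(0),[np.linalg.norm(j[i]-j[i-1]).round(4) for i in range(4)])
d=j[0]+j[1]-j[2]-j[3];e=j[0]+j[3]-j[1]-j[2];print("yaws",np.degrees(np.arctan2(d[1],d[0])),np.degrees(np.arctan2(-e[0],e[1])))
print("upper ring",f(B(563,184),.147),"lower",f(B(602,220),.095))
for n,X in(("kn",kn),("ring",f(B(563,184),.147)),("bartop",bar.mean(0))): print(n,(np.array(proj(s,X))-([217,164] if n!="ring" else [109,192]))*q)
```

```text
socket [[ 0.4981 -0.139   0.034 ]
 [ 0.4929 -0.1862  0.034 ]
 [ 0.4197 -0.1747  0.034 ]
 [ 0.4264 -0.1267  0.034 ]] [ 0.4593 -0.1567  0.034 ] [np.float64(0.0727), np.float64(0.0475), np.float64(0.0742), np.float64(0.0485)]
yaw -9.350309083729888
bar [ 0.46105047 -0.15697446  0.135     ] [0.0289115  0.01392962 0.        ]
knuckle [ 0.50624103 -0.16388905  0.091     ]
0.04571649800316594 -8.699336053654054
jamb top [[0.5533 0.1973 0.15  ]
 [0.5573 0.1397 0.15  ]
 [0.5223 0.135  0.15  ]
 [0.5181 0.1891 0.15  ]] [0.53775712 0.16527535 0.15      ] [np.float64(0.0362), np.float64(0.0577), np.float64(0.0353), np.float64(0.0542)]
yaws 10.3487715440822 4.208498384535483
upper ring [0.50415212 0.16305677 0.147     ] lower [0.50133165 0.15978633 0.095     ]
kn [161.40621572  78.01001192]
ring [226.74131615  82.96220942]
bartop [205.17716213  48.91059148]
```

```bash
R="" ; python3 -m creep '1 .83 .94 0 0 0 -1.4;1 .83 .94 0 0 0 -1.4;1 .83 .94 0 0 0 -1.4;1 .83 .94 0 0 0 -1.4;1 .83 .94 0 0 0 -1.4' && python3 -m creep '1 .83 .94 0 0 0 -1.4;1 .83 .94 0 0 0 -1.4;1 .83 .94 0 0 0 -1.4;1 .83 .94 0 0 0 -1.4;1 .83 .94 0 0 0 -1.4' && python3 -m creep '1 .83 .94 0 0 0 -1.4;1 .83 .94 0 0 0 -1.4;1 .83 .94 0 0 0 -1.4;1 .83 .94 0 0 0 -1.4;1 .83 .94 0 0 0 -1.4' && python3 -m creep '1 .83 .94 0 0 0 -1.3;1 0 0 0 0 0 0;1 0 0 0 0 0 0'
cat > w.py <<'E'
from h import *
from scipy.spatial.transform import Rotation as Ro
def wrist():
    s=telemetry.sense();c=read_camera("wrist");q=np.array(s["ee_rot"])
    T=np.eye(4);T[:3,:3]=Ro.from_quat(q[[1,2,3,0]]).as_matrix();T[:3,3]=s["position"]
    M=np.linalg.inv(T@np.array(c["T_tool_cam"]));c["R"]=M[:3,:3];c["t"]=M[:3,3];return s,c
E
python3 - <<'E'
from w import *
import pickle
s,c=wrist();pickle.dump(c,open("w1.pkl","wb"));cv2.imwrite("pics/w1.png",cv2.resize(c["pixels"],(800,600),interpolation=cv2.INTER_CUBIC))
y=-np.array(Ro.from_quat(np.array(s["ee_rot"])[[1,2,3,0]]).as_matrix())[:,1]
print(s["time"],s["position"],"ydir",np.degrees(np.arctan2(y[1],y[0])),K(c),c["T_tool_cam"])
E
```

```text
time: 0.6
position: [0.2307, -0.4168, 0.4044]
ee_rot: [-0.0, 0.999, 0.054, -0.0]
contact_force: [0.5, -0.6, 0.0]
gripper_width: 0.0854
grip_force: 0.0
time: 1.1
position: [0.3345, -0.2992, 0.4045]
ee_rot: [-0.0, 1.0, -0.007, -0.0]
contact_force: [-0.1, -1.3, 0.2]
gripper_width: 0.0852
grip_force: 0.0
time: 1.6
position: [0.4383, -0.1816, 0.4044]
ee_rot: [-0.0, 0.998, -0.068, -0.0]
contact_force: [0.3, -0.8, 0.5]
gripper_width: 0.0856
grip_force: 0.0
time: 1.9
position: [0.4586, -0.1589, 0.4042]
ee_rot: [-0.0, 0.997, -0.078, -0.001]
contact_force: [0.2, 0.1, -1.0]
gripper_width: 0.0852
grip_force: 0.0
1.9 [ 0.4585749  -0.15885845  0.4042458 ] ydir 81.08553779025426 (np.float64(336.3795102324216), 257.4003978206732, 188.23038468512343) [[-2.62989959e-04 -9.46234025e-01 -3.23482768e-01  8.40382744e-02]
 [ 9.99999596e-01 -5.26843687e-04  7.28099278e-04 -1.33492909e-03]
 [-8.59377164e-04 -3.23482446e-01  9.46233781e-01  3.13148400e-02]
 [ 0.00000000e+00  0.00000000e+00  0.00000000e+00  1.00000000e+00]]
```

View pics/w1.png

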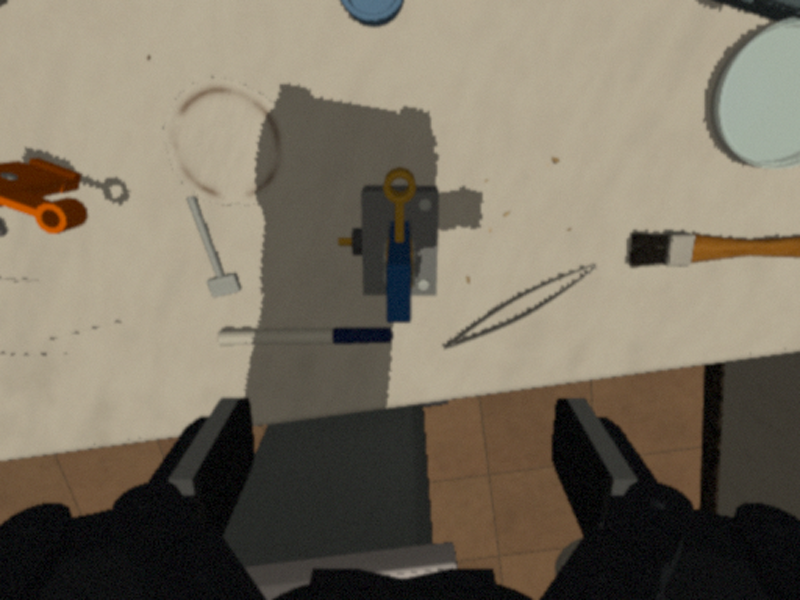

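The wrist view shows the blue bar upright in the picture. Its top's near edge is at (398,320), its ring is at (400,185), and the socket's edges are parallel to the image columns, so the yaw is right.

Run:
```python
from h import *
import pickle
c=pickle.load(open("w1.pkl","rb"));S=.64
print("ring",plane(c,400*S,186*S,.091),"near top edge",plane(c,387*S,320*S,.135),plane(c,411*S,320*S,.135))
for p in((362,187),(438,187),(437,295),(362,295)): print(plane(c,p[0]*S,p[1]*S,.034))
hsv=cv2.cvtColor(c["pixels"],cv2.COLOR_BGR2HSV);m=cv2.inRange(hsv,(100,120,30),(125,255,255));m[:130]=0;m[207:]=0;m[:,:240]=0;m[:,275:]=0
for r in range(150,206,6):
    u=np.where(m[r])[0]; print(r,u.min() if len(u) else None,u.max() if len(u) else None,end=' | ')
```

```text
ring [ 0.50619506 -0.16403816  0.091     ] near top edge [ 0.44913271 -0.14872568  0.135     ] [ 0.44731597 -0.16026252  0.135     ]
[ 0.50213837 -0.13870957  0.034     ]
[ 0.49461828 -0.18653597  0.034     ]
[ 0.42257505 -0.17615484  0.034     ]
[ 0.43052885 -0.12563055  0.034     ]
150 250 261 | 156 250 261 | 162 249 261 | 168 249 261 | 174 248 262 | 180 248 261 | 186 248 261 | 192 248 261 | 198 248 261 | 204 248 260 |
```

```bash
python3 -m creep '.6 .14 .08 -1 0 0 0;.6 0 0 -1 0 0 0;.6 0 0 -1 0 0 0;.6 0 0 -1 0 0 0;.6 0 0 -.8 0 0 0' 80 && python3 -m creep '.6 0 0 -.37 0 0 0;.6 0 0 0 0 0 0;.3 0 0 0 0 0 0;.3 0 0 0 0 0 0;0 0 0 0 0 0 0' 80 && python3 -m creep '0 0 0 0 0 0 0;0 0 0 0 0 0 0;0 0 0 0 0 0 0;0 0 0 0 0 0 0;0 0 0 0 0 0 0' 80
```

```text
time: 2.45
position: [0.4609, -0.1581, 0.2833]
ee_rot: [-0.0, 0.997, -0.079, -0.0]
contact_force: [-0.6, 0.1, -0.8]
gripper_width: 0.0513
grip_force: 0.0
time: 2.95
position: [0.4621, -0.1574, 0.2764]
ee_rot: [0.0, 0.997, -0.079, 0.001]
contact_force: [-0.3, -0.3, 0.4]
gripper_width: 0.0124
grip_force: 0.0
time: 3.45
position: [0.4621, -0.1573, 0.2766]
ee_rot: [0.0, 0.997, -0.079, 0.001]
contact_force: [-0.8, -0.4, 5.5]
gripper_width: 0.011
grip_force: 78.9
```

```bash
python3 -m creep '0 0 0 .2 0 0 0;0 0 0 .3 0 0 0;0 0 0 .3 0 0 0;0 0 0 .4 0 0 0;0 0 0 .4 0 0 0' 80 && python3 -m creep '0 0 0 0 0 0 0;0 0 0 0 0 0 0'
python3 - <<'E'
from w import *
import pickle
s,c=wrist();t=read_camera("top");pickle.dump(c,open("w2.pkl","wb"))
a=cv2.resize(c["pixels"],(400,300));b=t["pixels"][100:250,70:320];b=cv2.resize(b,(400,240))
b=cv2.copyMakeBorder(b,0,60,0,0,cv2.BORDER_CONSTANT)
cv2.imwrite("pics/w2.png",cv2.resize(np.hstack([a,b]),(800,300)))
E
```

```text
time: 3.95
position: [0.4619, -0.1572, 0.3166]
ee_rot: [-0.0, 0.997, -0.079, 0.0]
contact_force: [-0.2, 0.3, -1.7]
gripper_width: 0.0111
grip_force: 79.4
time: 4.15
position: [0.4619, -0.1573, 0.3158]
ee_rot: [0.0, 0.997, -0.079, 0.0]
contact_force: [1.0, 0.4, -2.9]
gripper_width: 0.0108
grip_force: 79.5
```

View pics/w2.png

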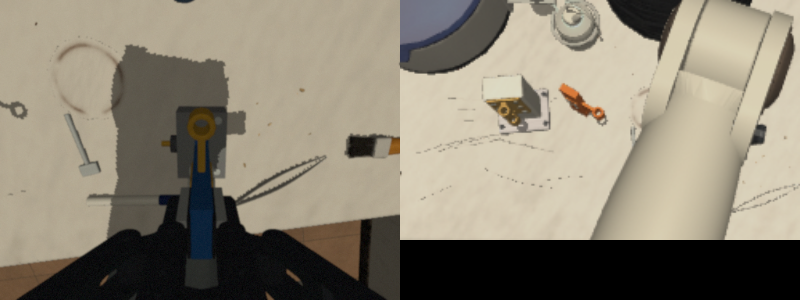

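The bar has come out of the socket and hangs freely, at about −2.5 N. Its ring is at (201,125) in the left tile. I carry it around the orange part, on the robot's side.

```bash
python3 -m creep '0 -.8 .2 0 0 0 0;0 -.8 .5 0 0 0 0;0 -.8 .8 0 0 0 1;0 -.7 .9 0 0 0 1.5;0 0 .9 0 0 0 1.5' 80 && python3 -m creep '0 0 .9 0 0 0 1.5;0 0 .9 0 0 0 1.5;0 0 .9 0 0 0 1.5;0 0 .9 0 0 0 1.5;0 0 .9 0 0 0 1.5' && python3 -m creep '0 0 .9 0 0 0 1.5;0 0 .9 0 0 0 1.5;0 0 .9 0 0 0 1.5;0 0 .9 0 0 0 0;0 0 .9 0 0 0 0' && python3 -m creep '0 0 .4 0 0 0 0;0 0 0 0 0 0 0;0 0 0 0 0 0 0'
python3 - <<'E'
from w import *
import pickle
s,c=wrist();pickle.dump(c,open("w3.pkl","wb"))
cv2.imwrite("pics/w3.png",cv2.resize(c["pixels"],(800,600),interpolation=cv2.INTER_CUBIC))
y=-np.array(Ro.from_quat(np.array(s["ee_rot"])[[1,2,3,0]]).as_matrix())[:,1]
print(s["position"],np.degrees(np.arctan2(y[1],y[0])))
E
```

```text
time: 4.75
position: [0.3826, -0.0742, 0.3152]
ee_rot: [-0.0, 0.999, -0.044, -0.0]
contact_force: [1.0, -0.9, -2.3]
gripper_width: 0.0109
grip_force: 79.4
time: 5.25
position: [0.3847, 0.0238, 0.315]
ee_rot: [-0.005, 1.0, 0.03, -0.0]
contact_force: [-0.6, 0.1, -2.4]
gripper_width: 0.0105
grip_force: 79.4
time: 5.75
position: [0.3939, 0.0813, 0.315]
ee_rot: [-0.023, 0.995, 0.095, -0.003]
contact_force: [0.4, -0.7, -2.6]
gripper_width: 0.0108
grip_force: 79.4
time: 6.05
position: [0.3952, 0.0841, 0.3152]
ee_rot: [-0.025, 0.995, 0.098, -0.003]
contact_force: [-0.6, -0.3, -2.1]
gripper_width: 0.0108
grip_force: 79.4
[0.39515084 0.08410264 0.31515456] 101.26791033394427
```

View pics/w3.png

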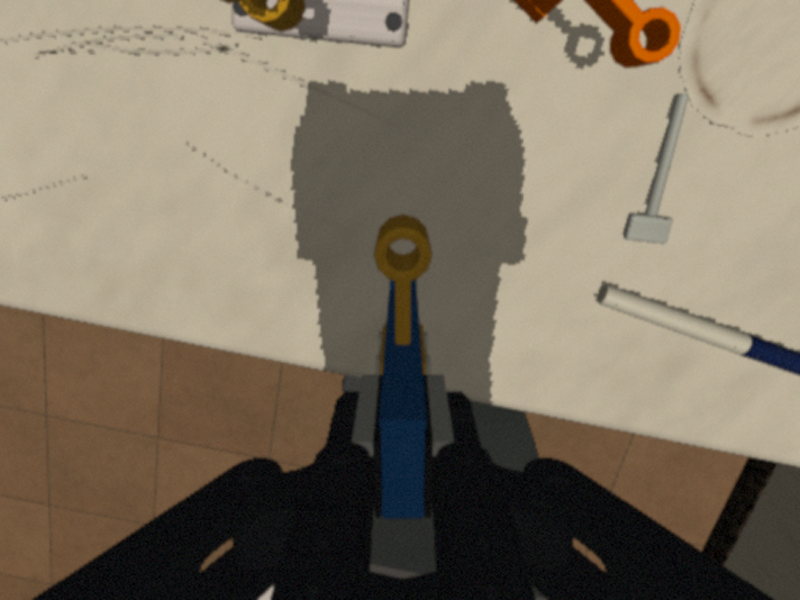

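The bar hangs straight in the hand, with its ring at (403,248). The arm stopped short of the target, so I check the joints.

Run:
```python
from w import *
s=telemetry.sense();print(np.round(s["qpos"],3));print(Ro.from_quat(np.array(s["ee_rot"])[[1,2,3,0]]).as_matrix().round(4), s["position"])
```

```text
[ 0.196 -0.28  -0.335  1.516  0.051  3.141]
[[ 9.807e-01  1.950e-01 -1.030e-02]
 [ 1.953e-01 -9.795e-01  4.970e-02]
 [-4.000e-04 -5.070e-02 -9.987e-01]] [0.39513821 0.08404818 0.31518205]
```

Joint 6 is at its limit, so matching the jamb's yaw with this grasp would need about 3.35 rad. The knuckle may stand at any yaw about the pin axis, and a yaw of about 20° keeps joint 6 in range. I re-level, turn, then go to a standoff in front of the jamb.

```bash
python3 -m creep '0 0 0 0 0 0 4.5;0 0 0 0 -2.8 -.6 0;0 0 0 0 0 0 4.2;0 0 0 0 0 0 0;0 0 0 0 0 0 0' 80
python3 - <<'E'
from w import *
s=telemetry.sense();print(np.round(s["qpos"],3));print(Ro.from_quat(np.array(s["ee_rot"])[[1,2,3,0]]).as_matrix().round(4), s["position"])
E
```

```text
time: 6.6
position: [0.3951, 0.0841, 0.3153]
ee_rot: [-0.0, 0.985, 0.172, -0.002]
contact_force: [-0.1, 0.1, -2.0]
gripper_width: 0.011
grip_force: 79.4
[ 2.100e-01 -2.780e-01 -3.330e-01  1.519e+00  1.000e-03  3.005e+00]
[[ 0.9405  0.3397 -0.0035]
 [ 0.3397 -0.9405 -0.    ]
 [-0.0033 -0.0012 -1.    ]] [0.39511402 0.08414268 0.31528136]
```

Level again, yaw 19.9°, with measured poses following the rows.

```bash
python3 -m creep '0 .3 .6 0 0 0 0;0 .3 .6 -.17 0 0 0;0 .33 .68 -.17 0 0 0;0 0 0 0 0 0 0;0 0 0 0 0 0 0' 80
python3 - <<'E'
from w import *
import pickle
s,c=wrist();pickle.dump((s,c),open("w4.pkl","wb"))
cv2.imwrite("pics/w4.png",cv2.resize(c["pixels"][:300,56:456],(800,600),interpolation=cv2.INTER_CUBIC))
print(s["position"],np.round(s["qpos"],3))
E
```

```text
time: 7.1
position: [0.4184, 0.1318, 0.3062]
ee_rot: [-0.0, 0.985, 0.174, -0.002]
contact_force: [-0.5, 0.5, -1.7]
gripper_width: 0.0109
grip_force: 79.4
[0.4184184  0.13175086 0.30623102] [ 3.050e-01 -1.920e-01 -2.810e-01  1.486e+00  1.000e-03  3.097e+00]
```

View pics/w4.png

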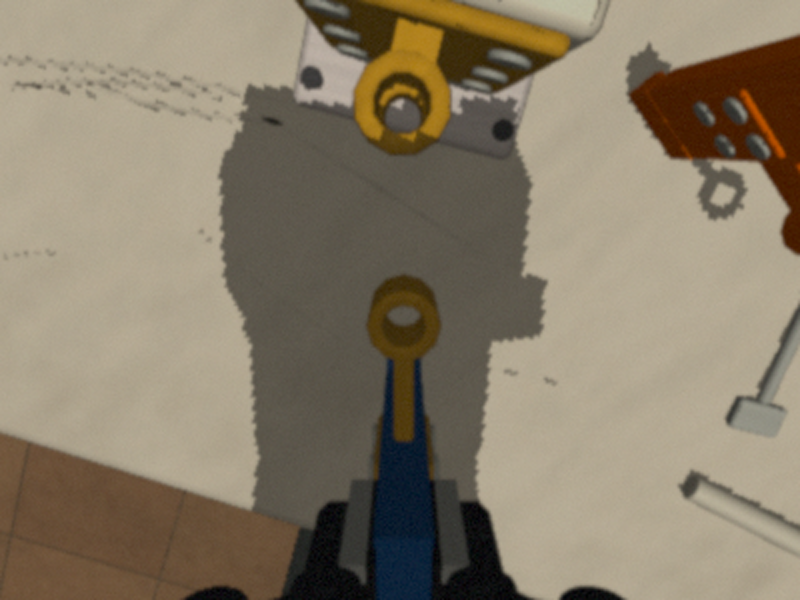

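The wrist view shows the jamb's upper ring at crop (402,99) and the leaf's ring at (404,326), almost in line along the leaf. Both fit the predicted radii. Next I measure them precisely.

```bash
cat > m.py <<'E'
from h import *
def ring(c,u0,v0,w=32,smax=110):
    """brass mask; returns row-wise extents"""
    hsv=cv2.cvtColor(c["pixels"],cv2.COLOR_BGR2HSV);return cv2.inRange(hsv,(15,110,25),(32,255,255))
E
python3 - <<'E'
from m import *
import pickle
s,c=pickle.load(open("w4.pkl","rb"));m=ring(c,0,0);m[:,:200]=0;m[:,330:]=0
def rows(a,b,st=2):
    for r in range(a,b,st):
        u=np.where(m[r,225:290])[0]+225;print(r,u.min(),u.max(),len(u),end=' | ') if len(u) else print(r,'-',end=' | ')
    print()
rows(20,80,3);rows(134,190,3)
cs,h=cv2.findContours(m,cv2.RETR_CCOMP,cv2.CHAIN_APPROX_NONE)
for k,h_ in zip(cs,h[0]):
    if h_[3]>=0 and len(k)>=8: print("hole",cv2.fitEllipse(k),cv2.boundingRect(k))
# expected projections of rings for reference
R=np.array(c["R"])
g=s["position"]; 
x=np.array([.9405,.3397])
for nm,p,z in(("leaf",g[:2]+.045*x,.1206),("leafbot",g[:2]+.045*x,.0986),("jamb",[.503,.162],.147),("jambgapbot",[.503,.162],.095)):
    print(nm,proj(c,[*p,z]),[proj(c,[p[0]+9e-3*a*x[1],p[1]-9e-3*a*x[0],z])[0].round(1) for a in(-1,1)])
E
```

```text
20 225 289 59 | 23 235 289 55 | 26 240 289 50 | 29 241 289 49 | 32 240 289 50 | 35 238 289 52 | 38 236 289 54 | 41 235 279 45 | 44 234 280 47 | 47 233 280 48 | 50 233 280 38 | 53 233 280 33 | 56 233 280 31 | 59 233 280 30 | 62 235 279 28 | 65 236 277 33 | 68 239 275 37 | 71 241 272 32 | 74 246 267 22 | 77 - | 
134 - | 137 - | 140 248 266 19 | 143 246 269 24 | 146 243 272 30 | 149 243 272 30 | 152 242 273 32 | 155 241 274 20 | 158 240 274 19 | 161 240 275 24 | 164 240 275 36 | 167 240 274 35 | 170 242 273 32 | 173 243 271 29 | 176 247 268 22 | 179 252 263 12 | 182 253 262 10 | 185 253 262 10 | 188 253 262 10 | 
hole ((257.4722595214844, 157.51258850097656), (11.097704887390137, 17.00019645690918), 89.23783874511719) (249, 152, 18, 12)
hole ((256.8836975097656, 57.354671478271484), (18.320842742919922, 19.640090942382812), 99.23624420166016) (247, 48, 21, 19)
hole ((310.2106018066406, 28.942548751831055), (9.887860298156738, 26.011672973632812), 105.41058349609375) (298, 23, 25, 13)
leaf [259.6986237 160.0642314] [np.float64(240.6), np.float64(278.8)]
leafbot [259.43605343 149.76665812] [np.float64(242.5), np.float64(276.3)]
jamb [261.57816648  55.22205925] [np.float64(236.1), np.float64(287.1)]
jambgapbot [260.36556081  59.92690314] [np.float64(242.3), np.float64(278.4)]
```

Run:
```python
from m import *
import pickle
s,c=pickle.load(open("w4.pkl","rb"))
L=plane(c,257.5,161.7,.1206);J=plane(c,256.5,50.6,.147);x=np.array([.9405,.3397])
d=(J-L)[:2];print(L,J,"move",d,d/.025,"along",d@x,"lat",d@[-x[1],x[0]])
g=s["position"][:2];print("leaf kin",g+.045*x)
```

```text
[0.45964126 0.14773843 0.1206    ] [0.50380802 0.16419963 0.147     ] move [0.04416677 0.0164612 ] [1.76667067 0.65844783] along 0.04713071236873012 lat 0.0004783039803074197
leaf kin [0.4607409  0.14703736]
```

```bash
python3 -m creep '0 .24 .09 0 0 0 0;0 .24 .09 0 0 0 0;0 .24 .09 0 0 0 0;0 .2 .08 0 0 0 0;0 0 0 0 0 0 0' 80
python3 - <<'E'
from m import *
from w import *
import pickle
s,c=wrist();t=read_camera("top");sc=read_camera("scene");pickle.dump((s,c),open("w5.pkl","wb"))
cv2.imwrite("pics/w5.png",cv2.resize(c["pixels"][50:240,160:360],(632,600),interpolation=cv2.INTER_CUBIC))
m=ring(c,0,0)
for r in range(60,190,4):
    u=np.where(m[r,220:296])[0]+220;print(r,(u.min(),u.max(),len(u)) if len(u) else '-',end=' | ')
x=Ro.from_quat(np.array(s["ee_rot"])[[1,2,3,0]]).as_matrix();print(x.round(4),s["position"])
g=s["position"];print(proj(c,[*(g[:2]+.045*x[:2,0]),g[2]-.1856]))
E
```

```text
time: 7.65
position: [0.4421, 0.1403, 0.3066]
ee_rot: [-0.0, 0.985, 0.174, -0.002]
contact_force: [-0.3, -0.6, -2.6]
gripper_width: 0.0107
grip_force: 79.4
60 - | 64 - | 68 (np.int64(220), np.int64(231), 12) | 72 (np.int64(220), np.int64(246), 27) | 76 (np.int64(220), np.int64(262), 43) | 80 (np.int64(232), np.int64(277), 46) | 84 (np.int64(248), np.int64(291), 44) | 88 (np.int64(255), np.int64(295), 41) | 92 (np.int64(250), np.int64(295), 44) | 96 (np.int64(245), np.int64(295), 33) | 100 (np.int64(243), np.int64(273), 31) | 104 (np.int64(241), np.int64(272), 32) | 108 (np.int64(239), np.int64(274), 36) | 112 (np.int64(237), np.int64(276), 30) | 116 (np.int64(235), np.int64(278), 44) | 120 (np.int64(234), np.int64(279), 46) | 124 (np.int64(234), np.int64(278), 43) | 128 (np.int64(235), np.int64(278), 44) | 132 (np.int64(236), np.int64(276), 41) | 136 (np.int64(239), np.int64(274), 36) | 140 (np.int64(242), np.int64(270), 29) | 144 (np.int64(245), np.int64(270), 26) | 148 (np.int64(243), np.int64(272), 30) | 152 (np.int64(242), np.int64(273), 32) | 156 (np.int64(241), np.int64(274), 18) | 160 (np.int64(240), np.int64(275), 22) | 164 (np.int64(240), np.int64(275), 36) | 168 (np.int64(241), np.int64(274), 34) | 172 (np.int64(242), np.int64(273), 32) | 176 (np.int64(247), np.int64(268), 22) | 180 (np.int64(253), np.int64(262), 10) | 184 (np.int64(253), np.int64(262), 10) | 188 (np.int64(253), np.int64(262), 10) | [[ 9.398e-01  3.418e-01 -3.700e-03]
 [ 3.418e-01 -9.398e-01 -2.000e-04]
 [-3.500e-03 -1.100e-03 -1.000e+00]] [0.44205019 0.14025546 0.30659992]
[259.45964631 160.49956496]
```

View pics/w5.png

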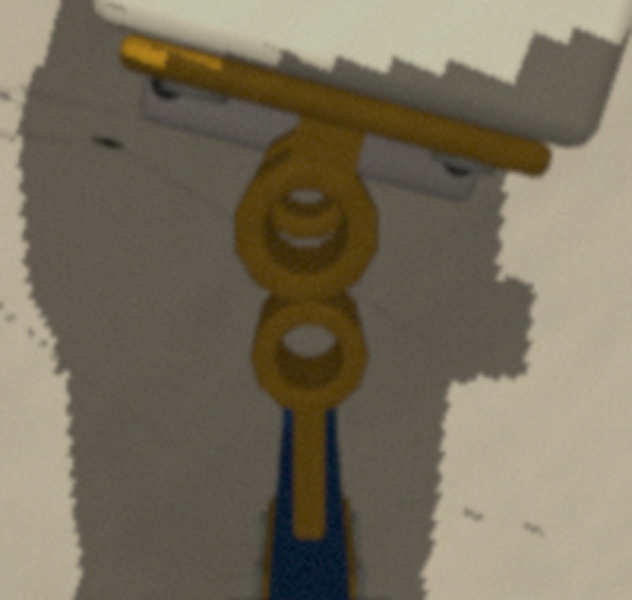

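The close view shows the jamb's upper ring, centre at crop (306,226) with near edge at y=298. The leaf's ring has its centre at (309,354) with near edge at 409. I compute the remaining move from both the centres and the near edges.

Run:
```python
from m import *
import pickle
s,c=pickle.load(open("w5.pkl","rb"));x=np.array([.9398,.3418]);zl=s["position"][2]-.1856
for n,l,j in(("centre",(257.5,161.7),(256.5,121.4)),("near edge",(257.5,179.5),(256.5,144.2))):
    L=plane(c,*l,zl);J=plane(c,*j,.147);d=(J-L)[:2];print(n,L,J,d/.025,"along",d@x,"lat",d@[-x[1],x[0]])
# jamb bore top: row centre of the bore, radius checks
for p,q,z in(((234,121.4),(279.5,121.4),.147),((240,161.7),(275.5,161.7),zl)): print(np.linalg.norm(plane(c,*p,z)-plane(c,*q,z)))
```

```text
centre [0.48347666 0.15630572 0.12099992] [0.50440727 0.16431892 0.147     ] [0.83722426 0.3205281 ] along 0.02240949672197251 lat 0.0003767264402830522
near edge [0.47520228 0.15329768 0.12099992] [0.49623153 0.16135574 0.147     ] [0.84117021 0.32232266] along 0.0225175410924427 lat 0.0003851714177324269
0.017142018768294926
0.016741280851270864
```

```bash
python3 -m creep '0 .17 .065 0 0 0 0;0 .17 .065 0 0 0 0;0 .17 .065 0 0 0 0;0 .17 .065 0 0 0 0;0 .16 .06 0 0 0 0' 80; python3 -m creep '0 0 0 0 0 0 0;0 0 0 0 0 0 0;0 0 0 0 0 0 0' 80
python3 - <<'E'
from m import *
from w import *
import pickle
s,c=wrist();sc=read_camera("scene");t=read_camera("top");pickle.dump((s,c,sc,t),open("w6.pkl","wb"))
print(s["position"],np.round(s["contact_force"],2),np.round(s["qpos"],3),np.linalg.norm(s["joint_velocities"]))
a=cv2.resize(c["pixels"][70:210,187:327],(400,400),interpolation=cv2.INTER_CUBIC)
p=proj(sc,[.504,.164,.11]).astype(int);b=cv2.resize(sc["pixels"][p[1]-30:p[1]+30,p[0]-30:p[0]+30],(400,400),interpolation=cv2.INTER_CUBIC)
cv2.imwrite("pics/w6.png",np.hstack([a,b]));print(p,"crop0",p-30)
x=Ro.from_quat(np.array(s["ee_rot"])[[1,2,3,0]]).as_matrix()
for z in(.147,.125,.121,.099,.095):print(z,"scene",(proj(sc,[.504,.164,z])-p+30)*400/60)
E
```

```text
time: 8.3
position: [0.4628, 0.1483, 0.3067]
ee_rot: [-0.0, 0.985, 0.174, -0.002]
contact_force: [-0.0, -0.2, -1.8]
gripper_width: 0.0112
grip_force: 79.4
time: 8.6
position: [0.4623, 0.1481, 0.3067]
ee_rot: [-0.0, 0.985, 0.174, -0.002]
contact_force: [-0.4, 1.0, -2.3]
gripper_width: 0.0105
grip_force: 79.4
[0.46230491 0.14807288 0.30673389] [-0.44  0.99 -2.3 ] [ 3.100e-01 -8.000e-02 -1.800e-01  1.474e+00  1.000e-03  3.102e+00] 0.0025224236876003783
[164 224] crop0 [134 194]
0.147 scene [194.28365163 120.61108872]
0.125 scene [199.12062385 171.02302339]
0.121 scene [199.99015317 180.08543956]
0.099 scene [204.71912894 229.37181264]
0.095 scene [205.56935221 238.23301715]
```

View pics/w6.png

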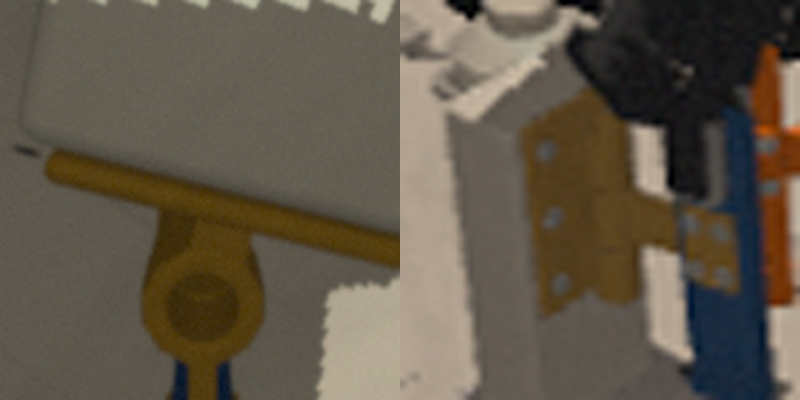

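In the wrist tile the jamb's upper ring (203,300) covers the leaf's knuckle. The scene tile shows the leaf's knuckle in the gap, with its plate going to the bar at (655,220). The force is only the part's weight. I check the residual once more.

Run:
```python
from m import *
from w import *
import pickle
s,c,sc,t=pickle.load(open("w6.pkl","rb"))
m=ring(c,0,0)
for r in range(150,206,3):
    u=np.where(m[r,228:290])[0]+228;print(r,(u.min(),u.max(),len(u)) if len(u) else '-',end=' | ')
P=[]
for i in range(6): read_camera("wrist");P.append(telemetry.sense()["position"])
print("\n",np.mean(P,0),np.std(P,0),telemetry.sense()["time"])
g=s["position"];x=np.array([.9398,.3418]);zl=g[2]-.1856
L=plane(c,257.5,179.5,zl)
for v in(195,196,197):
  J=plane(c,257,v,.147);d=(J-L)[:2];print(v,d@x,d@[-x[1],x[0]])
```

```text
150 (np.int64(242), np.int64(289), 48) | 153 (np.int64(242), np.int64(289), 39) | 156 (np.int64(241), np.int64(274), 34) | 159 (np.int64(240), np.int64(275), 36) | 162 (np.int64(239), np.int64(276), 38) | 165 (np.int64(238), np.int64(277), 40) | 168 (np.int64(237), np.int64(278), 42) | 171 (np.int64(237), np.int64(278), 42) | 174 (np.int64(237), np.int64(278), 42) | 177 (np.int64(237), np.int64(278), 42) | 180 (np.int64(237), np.int64(278), 42) | 183 (np.int64(237), np.int64(278), 42) | 186 (np.int64(239), np.int64(276), 38) | 189 (np.int64(241), np.int64(274), 34) | 192 (np.int64(243), np.int64(271), 29) | 195 (np.int64(249), np.int64(266), 18) | 198 (np.int64(253), np.int64(262), 10) | 201 (np.int64(253), np.int64(262), 10) | 204 (np.int64(253), np.int64(262), 10) | 
 [0.4623418  0.14808912 0.30678952] [2.29327440e-05 1.86848535e-05 1.59804156e-05] 9.05
195 0.0016156805377665338 0.00020663480258569346
196 0.0011826321599363871 0.00020684304390951183
197 0.0007486837732500512 0.0002070517180233912
```

```bash
python3 -m creep '0 .032 .012 0 0 0 0;0 0 0 0 0 0 0;0 0 0 0 0 0 0;0 0 0 0 0 0 0;0 0 0 0 0 0 0' 80
python3 - <<'E'
from m import *
from w import *
P=[]
for i in range(5): read_camera("wrist");s=telemetry.sense();P.append([*s["position"],*s["contact_force"],*s["wrist_torque"]])
print(np.mean(P,0).round(4),np.abs(s["joint_velocities"]).max(),s["time"])
E
```

```text
time: 9.55
position: [0.4632, 0.1484, 0.3067]
ee_rot: [-0.0, 0.985, 0.174, -0.002]
contact_force: [0.6, -0.7, -3.0]
gripper_width: 0.0107
grip_force: 79.4
[ 4.6320e-01  1.4840e-01  3.0670e-01 -1.1600e-02  3.6000e-01 -2.1561e+00
  6.9000e-03  1.7000e-03  1.9400e-02] 0.0025851498678976094 9.8
```

```bash
python3 -c "from cell import close_job;print(close_job())"
```

```text
the job is handed in; nothing more can be done
None
```

The job is handed in: the gripper holds the leaf upright and still with its knuckle in the jamb's gap and the holes lined up to about 1 mm by my measurements. It carries only its own weight, and the leaf stands turned about 14° from the jamb about the pin axis because joint 6 was at its limit.

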